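# Step a cam-locked drill table to two marks and centre-punch each

## Robot

A 7-joint arm with a two-finger parallel gripper is mounted at the origin on the work surface. World frame = base frame: x ahead of the robot, y to its left, z up, the work surface at z = 0. Lengths are in mm, angles in rad, forces in N, time in s.
With the tool pointing down it reaches from about 425 to 950 mm from the base axis. Payload 16.7 kg.
Tool frame: the origin (TCP) lies midway between the tips of the shut fingers; the grasp point (between the pads) lies 19 mm behind it; z points along the fingers, y is the line along which they close (so a half turn about z gives the same grasp; the last joint's range is limited). The gripper opens to 94 mm and grips with 3 to 60 N. Pads are 16 mm wide; open, the fingers measure 119 mm over their backs; the gripper's body (75 mm by 177 mm) begins 78 mm behind the grasp point.
Start: joints at [-1.383, 0.426, 0.074, 1.606, -0.034, 1.111, -0.067], TCP at [223.705, 636.811, 176.767] pointing down, gripper open.
Joint ranges: [-2.85, 2.85], [-0.5, 2.14], [-1.23, 1.37], [0.21, 2.46], [-1.02, 4.16], [0.16, 2.05], [-2.73, 2.73]. Speed limits (rad/s): [1.89, 1.89, 2.39, 2.39, 3.01, 3.01, 3.01].

## Interface

Orientations are given as a unit quaternion [x, y, z, w].
In Python, from workcell import readout, vision, sign_off gives the robot as it stands. The module is installed in compiled form; this text tells all that it offers.
- The arm moves only by the tool arm_command, never from a script. Its argument "commands" is a list of rows, each an object with "grip": the finger opening in m, from 0 to 0.094; "linear": the shift along the tool's x, y, z in m, a list of three; "yaw": the turn about the tool's z in degrees. In form: [{"grip": grip, "linear": [tx, ty, tz], "yaw": yaw}, ...]. A call has 1 to 20 rows; each row shifts and turns the commanded pose from where the row before left it, along the tool's axes as they then stand; what a row does not reach is not made up. A row lasts 1/12 s, in which the tool goes at most 41.7 mm and 7.16 degrees, less where a joint would pass 70% of its speed; a pose out of reach is approached as far as the arm can. A call with a gripper value outside its range is refused whole. The fingers move at their own pace and stop on an object; the grip force is fixed at half the most. Time passes only in rows, so rows that do not move let the fingers close. It gives the time, the measured TCP pose, the force, the opening and the grip force at its end, in the units of the state.
- readout.get_obs(): the state, without advancing time (a new reading comes with each control period).
- vision.grab_frame(name): name is "scene" or "top" or "wrist"; returns a dict with "pixels" (400x640x3 uint8, red, green, blue), "depth" (400x640 float32, mm along the optical axis (not along the pixel's ray), 0 where there is no reading), "vfov" (degrees; the focal length in pixels is half the picture's height over the tangent of half this angle, whatever the lens; pixels are square), "cx", "cy" (the principal point, pixels), "world_to_cam" (4x4, takes a point from world to camera coordinates). Camera axes: x right, y up, looking along -z (the intrinsics and any distortion apply to the point x, -y, -z); pixel columns grow to the right and rows downward; lengths in mm; the calibration is good to about 2 mm. A picture is of the moment at which its call begins.
- sign_off(): hands the job in; it is judged then, once.
The state is a dict: "t": time; "joint_positions": joint angles; "dq": joint speeds; "effort": joint torques, N m; "position": TCP position; "tcp_rot": TCP orientation; "wrist_force": force on the tool from outside, world axes, zero at the start; "moment": the same for the moment, N m; "opening": finger opening in mm; "grasp_force": force on a finger pad.
Only numpy, scipy, OpenCV 4.12 (cv2) and the standard library are available. Lean on these libraries where they do the work, as an engineer would, in place of code of your own. Each camera call takes 0.05 s, during which the arm holds its last target. There are 200 camera calls.

## Task

Centre-punch the white job plate inside its red ring, then inside its blue ring: slide the table by its black knob until the ring's centre is under the punch point, lay the orange cam lever fully down to lock the table, and only then press the yellow punch head all the way down and let it spring up. The table is loose to begin with; between the two marks flip the lever upright to free it. Leave the table locked on the blue ring, and the bottle, tin, jar and steel block where they stand.

Things in the scene. Friction and masses are not known exactly. Their poses are not given: they have to be found in the camera images.
- machine: Green cast bed plate of a small floating x-y drill table, fixed, 280 (x) x 320 (y) x 22 mm; origin at the centre of its underside on the bench, x to the back (away from the robot), y to its left, z up.
- table_top (a point): centre of the upper face of the grey table that slides on the bed, 220 (x) x 240 (y) x 15 mm, 55 mm above the bench, axes parallel to the bed's. A white-primed job plate 100 (x) x 120 (y) x 8 mm (upper face 63 mm above the bench) is held on it by two dark straps that stand 8 mm above the plate
- saddle (a joint): slide of the table along the bed's y, -0.045 to 0.045 m, 0 = table centred on the bed; about 5 N of friction when free, held fast when clamped
- xy_table (a joint): slide of the table along the bed's x, -0.035 to 0.035 m, 0 = table centred; likewise
- push_knob_top (a point): centre of the top of the black upright knob fixed to the table's front right corner, by which the table is dragged both ways: 22 mm in diameter, 52 mm tall above the table top (top 107 mm above the bench), 90 mm in front of and 80 mm right of the table centre. Axes parallel to the bed's
- clamp_lever (a joint): angle of the cam lever: 0 = standing upright, table free; 1.35 rad = laid down forwards (towards the bed's -x, then 13 degrees above level), table locked. Fully down means over 1.15, upright below 0.3. The cam stays where it is left and bites from about 0.5 rad on; it takes 1 to 3 N at the ball
- lever_pivot (a point): centre of the cam lever's horizontal pivot (parallel to the bed's y) between two grey cheeks, 32 mm wide over both and reaching 10 mm above the pivot; 83 mm above the bench, 45 mm in front of and 85 mm left of the table centre; it travels with the table
- lever_ball (a point): centre of the orange ball, 22 mm in diameter, at the end of the cam lever (steel rod 9 mm thick), 85 mm from the pivot; it moves in the plane of the bed's x and z
- mark_red (a point): centre of the red ring on the job plate's upper face: bore 11 mm, outside 20 mm, with a black dot at the centre; 48 mm behind and 30 mm right of the table centre
- mark_blue (a point): centre of the blue ring on the job plate, same size; 14 mm behind and 32 mm left of the table centre
- punch_stand: green punch stand, fixed; origin on the bench straight below the punch point, axes nearly the bed's. Its column (36 mm, cap 52 mm in diameter, 148 mm tall, on a 75 mm square foot) stands 175 mm behind and 145 mm right of the punch; an arm 20 mm wide, 115 to 141 mm above the bench, runs slantwise from it to the punch's boss, 32 mm in diameter, top 149 mm above the bench
- punch (a joint): travel of the spring punch, 0 = up, 0.010 m = all the way down (over 0.008 counts); 3 N to start it and 9 N at the bottom; it springs back up by itself
- punch_tip (a point): point of the punch, straight under its head, 10 mm above the job plate when up
- punch_head (a point): centre of the top of the yellow punch head, a disc 32 mm in diameter and 12 mm thick, 177 mm above the bench when up
- oil_bottle: bystander: yellow oil bottle with a red cap, 54 mm in diameter, 140 mm tall, loose beside the bed; origin at the centre of its underside
- grease_tin: bystander: blue-labelled steel tin, 68 mm in diameter, 75 mm tall, loose beside the bed; origin at the centre of its underside
- steel_block: bystander: steel block with drilled holes, 50 x 75 x 25 mm tall, lying loose in front of the bed; origin at the centre of its underside
- pin_jar: bystander: small green glass jar with a dark lid, 44 mm in diameter, 70 mm tall, loose at the front right of the bed; origin at the centre of its underside

How it is judged (in metres and radians):
On the way, in this order (a step that is already met when the one before it is completed fails the run):
1. the red ring is under the punch point and the lever is laid down: the table is locked (value of joint clamp_lever above 1.15 rad and horizontal distance between mark_red and punch_tip below 0.0055 m), for 0.2 s.
2. the punch is pressed all the way down inside the red ring, the table locked (all of step 1 and value of joint punch above 0.008 m), for 0.02 s.
3. the punch is up again and the lever is flipped upright: the table is free again (value of joint clamp_lever below 0.3 rad and value of joint punch below 0.002 m), for 0.1 s.
4. the blue ring is under the punch point and the table is locked (value of joint clamp_lever above 1.15 rad and horizontal distance between mark_blue and punch_tip below 0.0055 m), for 0.2 s.
5. the punch is pressed all the way down inside the blue ring, the table locked (all of step 4 and value of joint punch above 0.008 m), for 0.02 s.
At the end, for the whole second after the job is handed in: the blue ring's centre is within 5.5 mm (inside the ring) of the punch point seen from above, the cam lever is fully down (over 1.15 rad), the punch is up (within 2 mm) and the table is at rest (all of step 4 and value of joint punch below 0.002 m and velocity of joint saddle between -0.005 and 0.005 m/s and velocity of joint xy_table between -0.005 and 0.005 m/s); the robot touches nothing.
It fails at once if the punch is pressed (over 4 mm) while the table is not locked (lever under 1.1 rad) or while the point is inside neither ring (over 6.5 mm from both centres) (value of joint punch above 0.004 m and (value of joint clamp_lever below 1.1 rad or horizontal distance between each of mark_red, mark_blue and punch_tip above 0.0065 m)).
It fails at once if the oil bottle is shifted by more than 20 mm or tipped (distance of oil_bottle from where it was at the start of the episode above 0.02 m or angle between oil_bottle's own z axis and vertical above 0.3 rad).
It fails at once if the grease tin is shifted by more than 20 mm or tipped (distance of grease_tin from where it was at the start of the episode above 0.02 m or angle between grease_tin's own z axis and vertical above 0.3 rad).
It fails at once if the steel block is shifted by more than 20 mm (distance of steel_block from where it was at the start of the episode above 0.02 m).
It fails at once if the green jar is shifted by more than 20 mm or tipped (distance of pin_jar from where it was at the start of the episode above 0.02 m or angle between pin_jar's own z axis and vertical above 0.3 rad).
It also fails if it takes over 72 s, if anything falls off the work surface, if the arm or the gripper's body presses on something with over 40 N, if the wrist force passes 120 N, or if a joint passes its speed limit or range.

## Working session

There is one attempt and no reset: what is moved stays moved. The work goes in short steps, Python scripts to look and compute and a tool call to move; the robot and the scene stay as the last step left them, time stands still between calls to the robot, and variables do not carry over. Pictures are saved under pics/ and viewed, at most 10 in all, crops included, and the job is handed in when it is done.

Besides the shell and the picture viewer there is one more tool, called after "Call:" as a command line: name --argument value ..., lists and objects as JSON in quotes. arm_command: Moves the arm, as the interface text tells. Its arguments: {"type":"object","properties":{"commands":{"type":"array","items":{"type":"object","properties":{"grip":{"type":"number"},"linear":{"type":"array","items":{"type":"number"}},"yaw":{"type":"number"}}}}},"required":["commands"]}

```bash
mkdir -p pics; cat > h.py <<'E'
import numpy as np, cv2
from workcell import readout, vision
def grab(n,save=None):
    f=vision.grab_frame(n)
    if save: cv2.imwrite('pics/'+save,f['pixels'][:,:,::-1])
    return f
def cloud(f):
    H,W=f['depth'].shape; fl=H/2/np.tan(np.radians(f['vfov'])/2)
    v,u=np.mgrid[0:H,0:W]; d=f['depth'].astype(float)
    p=np.stack([(u-f['cx'])/fl*d,-(v-f['cy'])/fl*d,-d,np.ones_like(d)],-1)
    w=p@np.linalg.inv(f['world_to_cam']).T
    w[d==0]=np.nan
    return w[...,:3]
def proj(f,P):
    H=f['depth'].shape[0]; fl=H/2/np.tan(np.radians(f['vfov'])/2)
    c=f['world_to_cam']@np.append(P,1); return f['cx']+fl*c[0]/-c[2], f['cy']-fl*c[1]/-c[2]
E
python3 - <<'E'
from h import *
o=readout.get_obs(); print(o)
for n in ['scene','top']:
    f=grab(n,n+'1.png'); print(n,{k:f[k] for k in f if k not in('pixels','depth')}); np.savez(n+'1.npz',**f)
E
```

```text
{'t': 0.0, 'joint_positions': array([-1.38254166,  0.4267298 ,  0.07383972,  1.60661414, -0.03409644,
        1.11078754, -0.06712791]), 'dq': array([ 1.18066723e-03,  1.18466289e-03,  1.40240062e-03, -1.46012096e-03,
       -5.79513142e-05,  2.66823457e-04, -3.50725095e-04]), 'effort': array([-2.37488217e-03, -9.35842180e+01,  3.66539374e+00, -4.54218900e+01,
       -4.88818134e-02,  1.95340393e-02,  1.26288514e-04]), 'position': array([223.54290558, 636.40343278, 176.0736248 ]), 'tcp_rot': array([ 1.68099402e-01,  9.85769842e-01, -6.36955552e-04, -6.13004427e-05]), 'wrist_force': array([ 0.26357228, -0.19788665, -0.21062804]), 'moment': array([ 0.026333  , -0.01455164,  0.0046937 ]), 'grasp_force': 0.0, 'opening': 94.07935970906014}
scene {'vfov': 45.66469743166128, 'cx': 316.54028501387467, 'cy': 203.94561324018335, 'world_to_cam': array([[ 6.88426960e-01,  7.25234183e-01, -1.01833051e-02,
        -4.05819025e+02],
       [-6.09150373e-01,  5.85741785e-01,  5.34642296e-01,
         2.35838142e+02],
       [ 3.93705656e-01, -3.61859007e-01,  8.45017110e-01,
        -1.55838921e+03],
       [ 0.00000000e+00,  0.00000000e+00,  0.00000000e+00,
         1.00000000e+00]])}
top {'vfov': 51.47651196190806, 'cx': 321.22026867171127, 'cy': 199.1748733698949, 'world_to_cam': array([[ 9.48076571e-03, -9.99168817e-01,  3.96458055e-02,
         1.79194307e+01],
       [ 9.95312228e-01,  1.32455003e-02,  9.58025380e-02,
        -5.47094974e+02],
       [-9.62480372e-02,  3.85516736e-02,  9.94610519e-01,
        -9.59773976e+02],
       [ 0.00000000e+00,  0.00000000e+00,  0.00000000e+00,
         1.00000000e+00]])}
```

View pics/scene1.png

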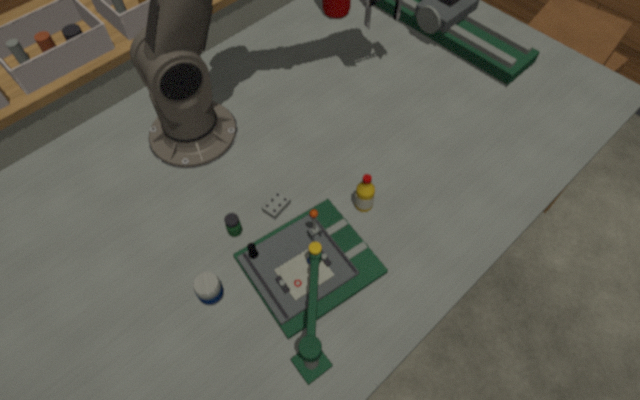

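View pics/top1.png

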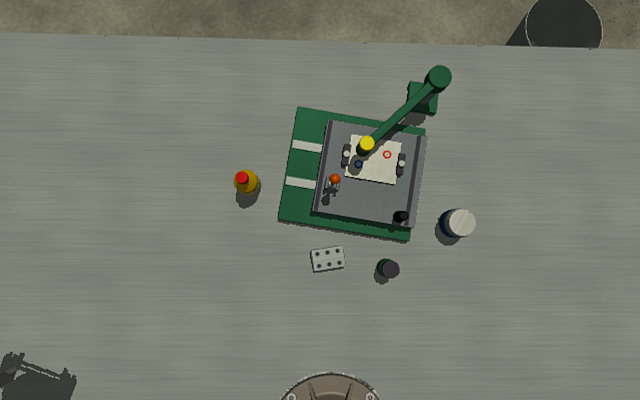

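The scene view shows the bed with the yellow head at (315,247) and the knob at (252,250). In the top view: head (367,144), knob (400,215), ball (335,179), red ring (387,155), blue ring (359,163).

```bash
cat >> h.py <<'E'
def ray(f,u,v,z):
    H=f['depth'].shape[0]; fl=H/2/np.tan(np.radians(f['vfov'])/2)
    R=f['world_to_cam'][:3,:3]; t=f['world_to_cam'][:3,3]; C=-R.T@t
    d=R.T@np.array([(u-f['cx'])/fl,-(v-f['cy'])/fl,-1]); return (C+d*(z-C[2])/d[2])
def blobs(f,z,lo,hi,mn=15,roi=None):
    m=cv2.inRange(cv2.cvtColor(f['pixels'],cv2.COLOR_RGB2HSV),lo,hi)
    if roi: k=np.zeros_like(m); k[roi[1]:roi[3],roi[0]:roi[2]]=1; m=m*k
    n,l,s,c=cv2.connectedComponentsWithStats(m)
    return [(s[i,4],c[i].round(1),ray(f,*c[i],z)[:2].round(1)) for i in range(1,n) if s[i,4]>=mn]
def rect(w,z0,z1,ok):
    m=(w[...,2]>z0)&(w[...,2]<z1)&ok
    P=w[m][:,:2].astype(np.float32); return P
E
python3 - <<'E'
from h import *
for n in ['top','scene']:
    f=dict(np.load(n+'1.npz')); f['vfov']=float(f['vfov']); w=cloud(f)
    roi=(230,50,500,290) if n=='top' else (190,160,400,390)
    for nm,z,lo,hi in [('yellow',177,(22,150,120),(34,255,255)),('orange',160,(5,150,100),(18,255,255)),('red',63,(0,110,120),(4,255,255)),('red2',63,(174,110,120),(180,255,255)),('blue',63,(100,100,40),(125,255,255)),('black',107,(0,0,0),(180,255,28))]:
        print(n,nm,blobs(f,z,lo,hi,6,roi))
    hb=w[...,2]; box=(w[...,0]>350)&(w[...,0]<900)&(np.abs(w[...,1])<300)
    m=((hb>14)&(hb<29)&box).astype(np.uint8); m2=((hb>50)&(hb<67)&box).astype(np.uint8)
    for nm,mm in [('bed+',((hb>14)&(hb<75)&box)),('table',m2>0)]:
        mm=cv2.morphologyEx(mm.astype(np.uint8),cv2.MORPH_OPEN,np.ones((5,5)))
        k,l,s,c=cv2.connectedComponentsWithStats(mm); i=1+np.argmax(s[1:,4])
        r=cv2.minAreaRect((w[l==i][:,:2]).astype(np.float32)); print(n,nm,r)
    for nm,z0,z1 in [('h tops>165',165,185),('ball',145,190),('knob',98,115),('cap',142,152),('jar/tin',66,80)]:
        mm=((hb>z0)&(hb<z1)&box).astype(np.uint8); k,l,s,c=cv2.connectedComponentsWithStats(mm)
        print(n,nm,[(s[i,4],np.median(w[l==i],0).round(1)) for i in range(1,k) if s[i,4]>15])
E
```

```text
top yellow [(np.int32(172), array([366.8, 142.5]), array([649.9, -62.2])), (np.int32(137), array([251. , 178.1]), array([572.9, 171.5]))]
top orange [(np.int32(8), array([238.6, 172.4]), array([586.8, 199.1])), (np.int32(70), array([334.6, 177.9]), array([578.3,   2. ]))]
top red [(np.int32(35), array([386.5, 154.1]), array([ 650.6, -125.3])), (np.int32(89), array([241.4, 177.4]), array([590.7, 208.1]))]
top red2 [(np.int32(7), array([241. , 172.4]), array([602.2, 209.4]))]
top blue [(np.int32(34), array([358.1, 163.5]), array([627.3, -59. ])), (np.int32(21), array([445.6, 214.7]), array([ 511.1, -261.7]))]
top black [(np.int32(96), array([432.7,  86.1]), array([ 799.4, -222.6])), (np.int32(6), array([407. ,  97.5]), array([ 771.5, -163.8])), (np.int32(32), array([420.8, 110.6]), array([ 742. , -194.6])), (np.int32(7), array([385., 134.]), array([ 686.7, -113.4])), (np.int32(48), array([360.1, 151.6]), array([645.9, -57.8])), (np.int32(12), array([343. , 153.9]), array([640. , -19.9])), (np.int32(7), array([342.4, 164.1]), array([617.1, -18.7])), (np.int32(10), array([396.5, 172.8]),
[... 2239 characters left out ...]
), array([578.3,   1.6, 174.5])), (np.int32(193), array([653.7, -64.1, 175.3])), (np.int32(409), array([ 807.4, -225.9,  148.4]))]
scene knob [(np.int32(100), array([588.8, 189.3, 103.6])), (np.int32(59), array([ 507.6, -153.2,  105.5]))]
scene cap [(np.int32(73), array([660.2, -70.8, 147.8])), (np.int32(24), array([ 751.2, -163.5,  142.9])), (np.int32(467), array([ 806.3, -223.7,  147.8]))]
scene jar/tin [(np.int32(56), array([596.2, 176.8,  73.8])), (np.int32(144), array([ 388.6, -130.2,   70.5])), (np.int32(25), array([ 514.7, -156.7,   72.4])), (np.int32(75), array([657.6, -29.7,  71.9])), (np.int32(291), array([ 495.9, -284.5,   75.2])), (np.int32(119), array([ 630.2, -154.9,   71. ]))]
```

Call:
arm_command --commands '[{"grip":0.05,"linear":[0,0,-0.02],"yaw":-5.2},{"grip":0.05,"linear":[0,0,-0.02],"yaw":-5.16},{"grip":0.05,"linear":[-0.024,-0.03,-0.003],"yaw":0},{"grip":0.05,"linear":[-0.024,-0.03,-0.003],"yaw":0},{"grip":0.05,"linear":[-0.024,-0.03,-0.003],"yaw":0},{"grip":0.05,"linear":[-0.024,-0.03,-0.003],"yaw":0},{"grip":0.05,"linear":[-0.024,-0.03,-0.003],"yaw":0},{"grip":0.05,"linear":[-0.024,-0.03,-0.003],"yaw":0},{"grip":0.05,"linear":[-0.024,-0.03,-0.003],"yaw":0},{"grip":0.05,"linear":[-0.024,-0.03,-0.003],"yaw":0},{"grip":0.05,"linear":[-0.024,-0.03,-0.003],"yaw":0},{"grip":0.05,"linear":[-0.024,-0.03,-0.003],"yaw":0},{"grip":0.05,"linear":[-0.024,-0.03,-0.003],"yaw":0},{"grip":0.05,"linear":[-0.024,-0.03,-0.003],"yaw":0},{"grip":0.05,"linear":[-0.024,-0.03,-0.003],"yaw":0},{"grip":0.05,"linear":[0,0,0],"yaw":0}]'

```text
t: 1.43
position: [474.1, 196.0, 256.5]
tcp_rot: [0.082, 0.997, -0.0, 0.001]
wrist_force: [-0.4, -0.4, -0.0]
opening: 50.4
grasp_force: 0.0
```

Call:
arm_command --commands '[{"grip":0.05,"linear":[-0.0096,-0.0378,0.006],"yaw":0},{"grip":0.05,"linear":[-0.0096,-0.0378,0.006],"yaw":0},{"grip":0.05,"linear":[-0.0096,-0.0378,0.006],"yaw":0},{"grip":0.05,"linear":[-0.0096,-0.0378,0.006],"yaw":0},{"grip":0.05,"linear":[-0.0096,-0.0378,0.006],"yaw":0},{"grip":0.05,"linear":[-0.0096,-0.0378,0.006],"yaw":0},{"grip":0.05,"linear":[-0.0096,-0.0378,0.006],"yaw":0},{"grip":0.05,"linear":[-0.0096,-0.0378,0.006],"yaw":0},{"grip":0.05,"linear":[-0.0096,-0.0378,0.006],"yaw":0},{"grip":0.05,"linear":[0,0,0],"yaw":0},{"grip":0.05,"linear":[0,0,0],"yaw":0}]'

```text
t: 2.35
position: [502.3, -148.9, 201.3]
tcp_rot: [0.08, 0.997, -0.0, -0.001]
wrist_force: [-0.5, 0.2, -0.6]
opening: 50.0
grasp_force: 0.0
```

Call:
arm_command --commands '[{"grip":0.05,"linear":[-0.0045,-0.0036,0.02],"yaw":0},{"grip":0.05,"linear":[0,0,0.025],"yaw":0},{"grip":0.05,"linear":[0,0,0.025],"yaw":0},{"grip":0.05,"linear":[0,0,0.025],"yaw":0},{"grip":0.05,"linear":[0,0,0.025],"yaw":0},{"grip":0.05,"linear":[0,0,0],"yaw":0},{"grip":0.015,"linear":[0,0,0],"yaw":0},{"grip":0.015,"linear":[0,0,0],"yaw":0},{"grip":0.015,"linear":[0,0,0],"yaw":0},{"grip":0.015,"linear":[0,0,0],"yaw":0},{"grip":0.015,"linear":[0,0,0],"yaw":0}]'

```text
t: 3.27
position: [507.5, -150.9, 82.8]
tcp_rot: [0.078, 0.997, 0.0, 0.001]
wrist_force: [0.3, 0.4, -0.1]
opening: 20.3
grasp_force: 0.0
```

Call:
arm_command --commands '[{"grip":0.015,"linear":[0,0,0],"yaw":0},{"grip":0.015,"linear":[0,0,0],"yaw":0}]'

```text
t: 3.43
position: [507.1, -150.9, 82.2]
tcp_rot: [0.078, 0.997, 0.0, 0.0]
wrist_force: [0.8, -0.1, 1.6]
opening: 15.3
grasp_force: 0.0
```

```bash
python3 - <<'E'
from h import *
o=readout.get_obs(); print(o['opening'],o['grasp_force'],o['position'])
f=grab('top'); cv2.imwrite('pics/k1.png',cv2.resize(f['pixels'][80:260,260:500,::-1],None,fx=3,fy=3))
E
```

```text
15.304665421681705 0.0 [ 507.08553021 -150.93752245   82.1511294 ]
```

View pics/k1.png

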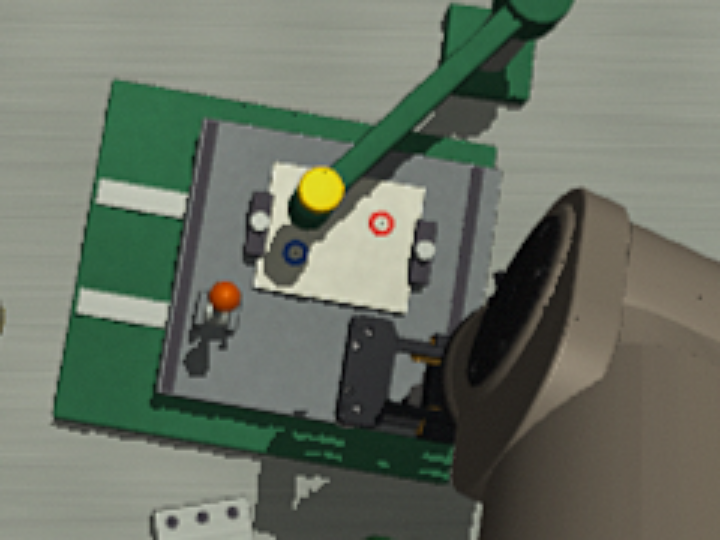

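The crop shows the table unmoved, with the red ring at crop (380,224), while the hand hides the knob. The opening of 15 mm with no force means the knob isn't held, so I'll check the wrist camera.

```bash
python3 - <<'E'
from h import *
f=grab('wrist','w1.png')
C=-f['world_to_cam'][:3,:3].T@f['world_to_cam'][:3,3]; print(C, proj(f,[506.2,-153.2,107]), proj(f,[507,-151,82]))
f=grab('scene'); cv2.imwrite('pics/s2.png',f['pixels'][:,:,::-1]); w=cloud(f)
E
```

```text
[ 434.6101574  -139.03768893  290.3889932 ] (np.float64(318.94881629338704), np.float64(234.6919556872868)) (np.float64(322.65106556489206), np.float64(222.2833841570182))
```

View pics/w1.png

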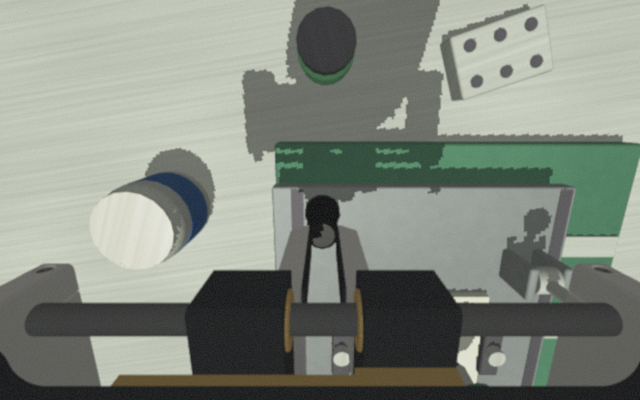

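The wrist view shows the knob top at (322,212), just on the robot side of the shut fingers at (322,236). The fingers closed behind it.

```bash
python3 - <<'E'
from h import *
f=grab('wrist'); print(f['vfov'],f['cx'],f['cy'])
print(ray(f,322,209,107)); w=cloud(f)
print('knob', w[195:232:3,322].round(0)); print('tipdepth',w[228:246:3,322].round(0))
print('tip exp',proj(f,[507,-151,82]))
f=grab('top')
for z,lo,hi in [(63,(0,110,120),(4,255,255)),(63,(100,100,40),(125,255,255))]: print(blobs(f,z,lo,hi,6,(300,120,420,190)))
w=cloud(f); m=(w[...,2]>50)&(w[...,2]<60)&(w[...,0]>400)&(w[...,0]<750)&(w[...,1]>-250)&(w[...,1]<60)
P=w[m]; b=np.radians(-9); Q=P[:,:2]@np.array([[np.cos(b),-np.sin(b)],[np.sin(b),np.cos(b)]]); print('table bed-frame extents',np.percentile(Q,[.3,99.7],axis=0))
E
```

```text
66.06504801874944 323.2664174087249 197.76698379322974
[ 489.47573308 -148.61827735  107.        ]
knob [[ 493. -149.   57.]
 [ 494. -150.   63.]
 [ 496. -150.   65.]
 [ 496. -150.   74.]
 [ 496. -150.   81.]
 [ 496. -150.   88.]
 [ 496. -150.   94.]
 [ 496. -150.  101.]
 [ 497. -150.  104.]
 [ 498. -150.  106.]
 [ 500. -150.  108.]
 [ 502. -151.  108.]
 [ 504. -151.  108.]]
tipdepth [[ 502. -151.  108.]
 [ 504. -151.  108.]
 [ 506. -151.  106.]
 [ 508. -152.  107.]
 [ 510. -152.  107.]
 [ 512. -152.  108.]]
tip exp (np.float64(322.7132068114899), np.float64(222.48598348945978))
[(np.int32(32), array([386.4, 154. ]), array([ 650.7, -125. ]))]
[(np.int32(33), array([358. , 163.5]), array([627.2, -58.8]))]
table bed-frame extents [[ 503.82738494 -111.54402535]
 [ 722.60095015  126.81534754]]
```

The depth shows the knob top (z≈108, x 497–518) between the fingers after all, at (507,-151). The knob must be waisted, so I'll close further.

Call:
arm_command --commands '[{"grip":0.0,"linear":[0,0,0],"yaw":0},{"grip":0.0,"linear":[0,0,0],"yaw":0},{"grip":0.0,"linear":[0,0,0],"yaw":0},{"grip":0.0,"linear":[0,0,0],"yaw":0}]'

```text
t: 4.02
position: [506.9, -151.0, 81.8]
tcp_rot: [0.078, 0.997, -0.0, -0.0]
wrist_force: [0.4, 0.2, 0.1]
opening: 0.4
grasp_force: 0.0
```

```bash
python3 - <<'E'
from h import *
f=grab('wrist'); cv2.imwrite('pics/w2.png',cv2.resize(f['pixels'][170:390,180:460,::-1],None,fx=2.7,fy=2.7))
w=cloud(f)
for r in range(190,275,5): print(r,[tuple(w[r,c].round(0)) for c in (306,322,338)])
E
```

```text
190 [(np.float64(488.0), np.float64(-161.0), np.float64(55.0)), (np.float64(490.0), np.float64(-149.0), np.float64(55.0)), (np.float64(491.0), np.float64(-136.0), np.float64(56.0))]
195 [(np.float64(492.0), np.float64(-162.0), np.float64(55.0)), (np.float64(493.0), np.float64(-149.0), np.float64(56.0)), (np.float64(495.0), np.float64(-137.0), np.float64(56.0))]
200 [(np.float64(496.0), np.float64(-163.0), np.float64(55.0)), (np.float64(495.0), np.float64(-150.0), np.float64(64.0)), (np.float64(500.0), np.float64(-138.0), np.float64(55.0))]
205 [(np.float64(499.0), np.float64(-163.0), np.float64(56.0)), (np.float64(496.0), np.float64(-150.0), np.float64(76.0)), (np.float64(502.0), np.float64(-138.0), np.float64(59.0))]
210 [(np.float64(502.0), np.float64(-163.0), np.float64(63.0)), (np.float64(496.0), np.float64(-150.0), np.float64(87.0)), (np.float64(505.0), np.float64(-139.0), np.float64(63.0))]
215 [(np.float64(506.0), np.float64(-164.0), np.float64(63.0)), (np.float64(496.0), np.float64(-150.0), np.float64(99.0)), (np.float64(509.0), np.float64(-139.0), np.float64(63.0))]
220 [(np
[... 1322 characters left out ...]
7.0), np.float64(154.0)), (np.float64(500.0), np.float64(-150.0), np.float64(151.0)), (np.float64(499.0), np.float64(-142.0), np.float64(154.0))]
260 [(np.float64(497.0), np.float64(-157.0), np.float64(160.0)), (np.float64(500.0), np.float64(-150.0), np.float64(156.0)), (np.float64(499.0), np.float64(-142.0), np.float64(160.0))]
265 [(np.float64(497.0), np.float64(-157.0), np.float64(164.0)), (np.float64(500.0), np.float64(-150.0), np.float64(161.0)), (np.float64(499.0), np.float64(-143.0), np.float64(165.0))]
270 [(np.float64(474.0), np.float64(-150.0), np.float64(214.0)), (np.float64(500.0), np.float64(-150.0), np.float64(165.0)), (np.float64(475.0), np.float64(-141.0), np.float64(215.0))]
```

View pics/w2.png

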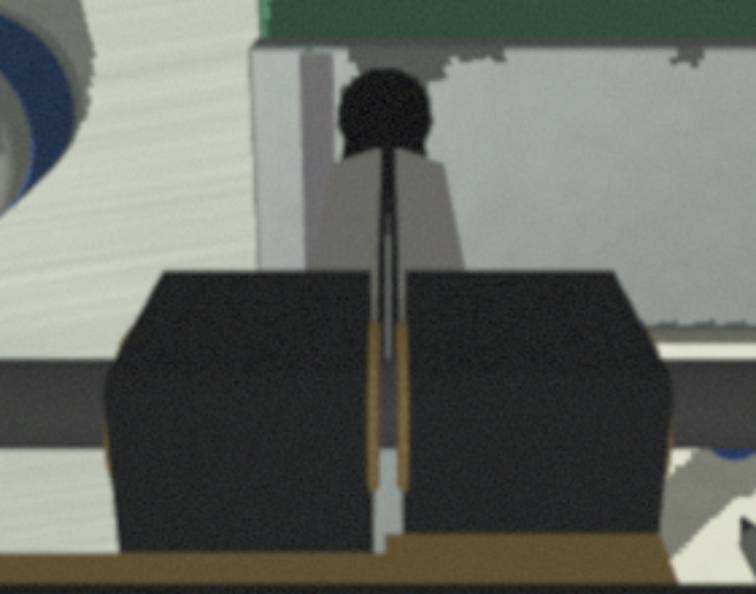

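The fingertips sit just above the knob top, at z≈110, though the TCP reads 82. The tool is therefore about 28 mm higher than reported. I'll open, go down another 26 mm and grip.

Call:
arm_command --commands '[{"grip":0.05,"linear":[0,0,0],"yaw":0},{"grip":0.05,"linear":[0,0,0],"yaw":0},{"grip":0.05,"linear":[0,0,0],"yaw":0},{"grip":0.05,"linear":[0,0,0],"yaw":0},{"grip":0.05,"linear":[0,0,0],"yaw":0},{"grip":0.05,"linear":[0,0,0],"yaw":0},{"grip":0.05,"linear":[0,0,0.013],"yaw":0},{"grip":0.05,"linear":[0,0,0.013],"yaw":0},{"grip":0.05,"linear":[0,0,0],"yaw":0},{"grip":0.01,"linear":[0,0,0],"yaw":0},{"grip":0.01,"linear":[0,0,0],"yaw":0},{"grip":0.01,"linear":[0,0,0],"yaw":0},{"grip":0.01,"linear":[0,0,0],"yaw":0},{"grip":0.01,"linear":[0,0,0],"yaw":0},{"grip":0.01,"linear":[0,0,0],"yaw":0},{"grip":0.01,"linear":[0,0,0],"yaw":0}]'

```text
t: 5.4
position: [507.2, -151.2, 56.2]
tcp_rot: [0.078, 0.997, -0.0, 0.0]
wrist_force: [-1.3, -1.3, 6.0]
opening: 21.3
grasp_force: 30.0
```

Call:
arm_command --commands '[{"grip":0.01,"linear":[0.0012,0.0078,0],"yaw":0},{"grip":0.01,"linear":[0.0012,0.0078,0],"yaw":0},{"grip":0.01,"linear":[0.0012,0.0078,0],"yaw":0},{"grip":0.01,"linear":[0.0012,0.0078,0],"yaw":0},{"grip":0.01,"linear":[0.0012,0.0078,0],"yaw":0},{"grip":0.01,"linear":[0.0012,0.0078,0],"yaw":0},{"grip":0.01,"linear":[0.0012,0.0078,0],"yaw":0},{"grip":0.01,"linear":[0.0012,0.0078,0],"yaw":0},{"grip":0.01,"linear":[0,0,0],"yaw":0},{"grip":0.01,"linear":[0,0,0],"yaw":0}]'

```text
t: 6.23
position: [508.3, -87.0, 56.2]
tcp_rot: [0.078, 0.997, 0.0, 0.001]
wrist_force: [4.5, 4.7, 1.9]
opening: 21.0
grasp_force: 30.0
```

```bash
python3 - <<'E'
from h import *
for n in ('top','scene'):
    f=grab(n,n+'3.png'); np.savez(n+'3.npz',**f); w=cloud(f)
    roi=(300,110,430,260) if n=='top' else (230,200,400,330)
    for nm,z,lo,hi in [('yellow',177,(22,150,120),(34,255,255)),('orange',168,(5,150,100),(18,255,255)),('red',63,(0,110,120),(4,255,255)),('blue',63,(100,100,40),(125,255,255)),('white',63,(0,0,190),(180,50,255))]:
        print(n,nm,blobs(f,z,lo,hi,6,roi))
    b=np.radians(-9); R=np.array([[np.cos(b),-np.sin(b)],[np.sin(b),np.cos(b)]])
    q=w[...,:2]@R
    for nm,z0,z1 in [('plate',60.5,66),('straps',69,75)]:
        m=((w[...,2]>z0)&(w[...,2]<z1)&(abs(w[...,0]-620)<120)&(abs(w[...,1]+30)<110)).astype(np.uint8)
        k,l,s,c=cv2.connectedComponentsWithStats(m)
        for i in range(1,k):
            if s[i,4]>60: print(nm,s[i,4],np.median(w[l==i],0).round(1),'bed',np.percentile(q[l==i],[1,99],axis=0).round(1).tolist())
E
```

```text
top yellow [(np.int32(174), array([366.7, 142.5]), array([649.9, -62. ]))]
top orange [(np.int32(66), array([303.2, 177. ]), array([578. ,  66.8]))]
top red []
top blue [(np.int32(33), array([330.2, 162.6]), array([628.4,   5.6]))]
top white [(np.int32(1389), array([340. , 157.6]), array([640.5, -16.9])), (np.int32(16), array([317.6, 152.1]), array([652.4,  34.9])), (np.int32(9), array([330.3, 162.8]), array([627.9,   5.3])), (np.int32(16), array([373. , 161.7]), array([632.2, -93.7]))]
plate 1710 [634.1 -21.8  63.1] bed [[586.9, 14.8], [685.2, 129.5]]
scene yellow [(np.int32(109), array([314.7, 247.7]), array([652.4, -63.4]))]
scene orange [(np.int32(10), array([331.5, 200.4]), array([580.7,  63.3]))]
scene red []
scene blue []
scene white []
plate 695 [659.4  -3.8  63.3] bed [[588.3, 34.8], [686.8, 131.8]]
plate 171 [603.5 -64.8  63.2] bed [[587.2, 14.3], [647.1, 58.7]]
straps 76 [654.2  34.5  71.7] bed [[611.0, 128.6], [660.2, 144.3]]
straps 76 [632.8 -90.9  71.5] bed [[610.5, 1.3], [660.3, 16.9]]
```

Call:
arm_command --commands '[{"grip":0.01,"linear":[0.0011,-0.0013,0],"yaw":0},{"grip":0.01,"linear":[0,0,0],"yaw":0},{"grip":0.05,"linear":[0,0,0],"yaw":0},{"grip":0.05,"linear":[0,0,0],"yaw":0},{"grip":0.05,"linear":[0,0,0],"yaw":0},{"grip":0.05,"linear":[0,0,0],"yaw":0},{"grip":0.05,"linear":[0,0,-0.02],"yaw":0},{"grip":0.05,"linear":[0,0,-0.035],"yaw":0},{"grip":0.0,"linear":[0,0,-0.035],"yaw":0},{"grip":0.0,"linear":[0,0,-0.035],"yaw":0},{"grip":0.0,"linear":[0,0,0],"yaw":0},{"grip":0.0,"linear":[0,0,0],"yaw":0},{"grip":0.0,"linear":[0,0,0],"yaw":0}]'

```text
t: 7.42
position: [505.5, -88.8, 180.3]
tcp_rot: [0.078, 0.997, 0.0, -0.0]
wrist_force: [-0.4, 1.5, 0.6]
opening: 20.0
grasp_force: 0.0
```

```bash
python3 - <<'E'
from h import *
print(readout.get_obs()['position'])
f=grab('wrist'); w=cloud(f)
for r in range(200,250,3): print(r,[tuple(float(x) for x in w[r,c].round(0)) for c in (310,322,334)])
f=grab('top')
for nm,z,lo,hi in [('blue',63,(100,100,40),(125,255,255)),('orange',168,(5,150,100),(18,255,255)),('knob',107,(0,0,0),(180,255,28))]:
        print(nm,blobs(f,z,lo,hi,6,(290,110,430,260)))
E
```

```text
[505.45898267 -88.77250311 180.34568376]
200 [(521.0, -106.0, 55.0), (509.0, -90.0, 108.0), (511.0, -79.0, 104.0)]
203 [(524.0, -106.0, 56.0), (511.0, -91.0, 108.0), (528.0, -80.0, 55.0)]
206 [(527.0, -107.0, 57.0), (515.0, -91.0, 106.0), (532.0, -80.0, 54.0)]
209 [(531.0, -108.0, 55.0), (533.0, -94.0, 55.0), (535.0, -81.0, 56.0)]
212 [(534.0, -108.0, 56.0), (537.0, -95.0, 55.0), (539.0, -81.0, 55.0)]
215 [(538.0, -109.0, 56.0), (540.0, -95.0, 55.0), (542.0, -82.0, 56.0)]
218 [(541.0, -109.0, 56.0), (543.0, -96.0, 56.0), (546.0, -82.0, 55.0)]
221 [(545.0, -110.0, 55.0), (547.0, -96.0, 56.0), (549.0, -83.0, 56.0)]
224 [(548.0, -111.0, 56.0), (550.0, -97.0, 57.0), (553.0, -83.0, 56.0)]
227 [(552.0, -111.0, 56.0), (554.0, -98.0, 56.0), (556.0, -84.0, 56.0)]
230 [(556.0, -112.0, 56.0), (558.0, -98.0, 56.0), (560.0, -84.0, 55.0)]
233 [(559.0, -112.0, 57.0), (561.0, -99.0, 56.0), (563.0, -85.0, 56.0)]
236 [(564.0, -113.0, 54.0), (565.0, -99.0, 56.0), (568.0, -86.0, 55.0)]
239 [(567.0, -114.0, 56.0), (570.0, -100.0, 54.0), (571.0, -86.0, 55.0)]
242 [(570.0, -114.0, 56.0), (572.0, -100.0, 56
[... 233 characters left out ...]
4.5]))]
orange [(np.int32(78), array([303.6, 177.8]), array([576.4,  66. ]))]
knob [(np.int32(920), array([396.5, 179.1]), array([ 585.6, -138.5])), (np.int32(14), array([357.1, 148.6]), array([652.4, -51. ])), (np.int32(7), array([364.6, 154.4]), array([639.7, -67.7])), (np.int32(9), array([347.8, 182.6]), array([576.4, -30.7])), (np.int32(337), array([372.7, 212.4]), array([511.5, -85.5])), (np.int32(6), array([347. , 190.5]), array([558.8, -29. ])), (np.int32(18), array([344.2, 209.5]), array([517.1, -23. ])), (np.int32(19), array([370.4, 220.3]), array([494.2, -80.3])), (np.int32(7), array([386., 243.]), array([ 445.3, -114.3])), (np.int32(9), array([327., 252.]), array([424.9,  13.7]))]
```

Call:
arm_command --commands '[{"grip":0.0,"linear":[-0.0123,0.0273,0],"yaw":0},{"grip":0.0,"linear":[-0.0123,0.0273,0],"yaw":0},{"grip":0.0,"linear":[-0.0123,0.0273,0],"yaw":0},{"grip":0.0,"linear":[-0.0123,0.0273,0],"yaw":0},{"grip":0.0,"linear":[-0.0123,0.0273,0],"yaw":0},{"grip":0.0,"linear":[-0.0123,0.0273,0],"yaw":0},{"grip":0.0,"linear":[0,0,0],"yaw":0},{"grip":0.0,"linear":[0,0,0],"yaw":0}]'

```text
t: 8.18
position: [604.0, 62.4, 178.9]
tcp_rot: [0.077, 0.997, -0.001, -0.001]
wrist_force: [0.2, -0.8, 0.0]
opening: 0.3
grasp_force: 0.0
```

```bash
python3 - <<'E'
from h import *
o=readout.get_obs(); print(o['position'],o['opening'])
f=grab('wrist'); w=cloud(f); p=o['position']
cv2.imwrite('pics/w3.png',f['pixels'][:,:,::-1])
m=(abs(w[...,0]-p[0])<40)&(abs(w[...,1]-p[1])<14)&(w[...,2]>150)
Z=w[m]; i=np.argsort(Z[:,2]); print(len(Z),Z[i[::max(1,len(i)//15)]].round(0).tolist())
print('ball',blobs(f,168,(5,150,80),(18,255,255),20))
hsv=cv2.inRange(cv2.cvtColor(f['pixels'],cv2.COLOR_RGB2HSV),(5,150,80),(18,255,255))>0
print(np.nanpercentile(w[hsv],[2,50,98],axis=0).round(0))
E
```

```text
[604.04215189  62.35669958 178.86293604] 0.2754108449276672
18809 [[565.0, 68.0, 169.0], [597.0, 64.0, 233.0], [597.0, 65.0, 261.0], [572.0, 66.0, 315.0], [573.0, 73.0, 320.0], [570.0, 54.0, 324.0], [570.0, 48.0, 327.0], [572.0, 66.0, 329.0], [585.0, 50.0, 329.0], [572.0, 55.0, 329.0], [575.0, 71.0, 329.0], [576.0, 53.0, 330.0], [587.0, 71.0, 330.0], [588.0, 73.0, 333.0], [581.0, 60.0, 340.0], [579.0, 50.0, 342.0]]
ball [(np.int32(66), array([469.7, 149.9]), array([570.3, 172.9])), (np.int32(593), array([324.2, 180.4]), array([576.2,  67.8]))]
[[566.  59. 125.]
 [574.  69. 177.]
 [587. 196. 180.]]
```

```bash
python3 - <<'E'
from h import *
o=readout.get_obs(); p=o['position']
f=grab('wrist'); w=cloud(f)
m=(abs(w[...,0]-597)<5)&(abs(w[...,1]-p[1])<14)&(w[...,2]>185)
Z=w[m]; print(np.sort(Z[:,2])[:20].round(0)); v,u=np.where(m); print(v.min(),u[v==v.min()])
for r in range(v.min()-8,v.min()+4,2): print(r,[tuple(float(x) for x in w[r,c].round(0)) for c in (306,314,322,330,338)])
E
```

```text
[208. 208. 208. 209. 209. 209. 209. 209. 209. 210. 210. 210. 210. 210.
 211. 211. 211. 211. 211. 211.]
225 [318 319 320 327 328 329]
217 [(632.0, 38.0, 70.0), (639.0, 45.0, 55.0), (640.0, 54.0, 55.0), (642.0, 63.0, 55.0), (643.0, 72.0, 55.0)]
219 [(634.0, 37.0, 71.0), (641.0, 44.0, 55.0), (642.0, 53.0, 56.0), (644.0, 62.0, 54.0), (645.0, 71.0, 57.0)]
221 [(637.0, 37.0, 70.0), (643.0, 44.0, 55.0), (645.0, 53.0, 55.0), (646.0, 62.0, 55.0), (648.0, 71.0, 54.0)]
223 [(638.0, 37.0, 72.0), (646.0, 44.0, 55.0), (647.0, 53.0, 55.0), (648.0, 62.0, 55.0), (650.0, 71.0, 55.0)]
225 [(640.0, 36.0, 73.0), (648.0, 43.0, 56.0), (649.0, 52.0, 56.0), (651.0, 61.0, 54.0), (652.0, 70.0, 55.0)]
227 [(640.0, 37.0, 80.0), (594.0, 57.0, 213.0), (596.0, 62.0, 209.0), (596.0, 67.0, 213.0), (655.0, 70.0, 56.0)]
```

View pics/w3.png

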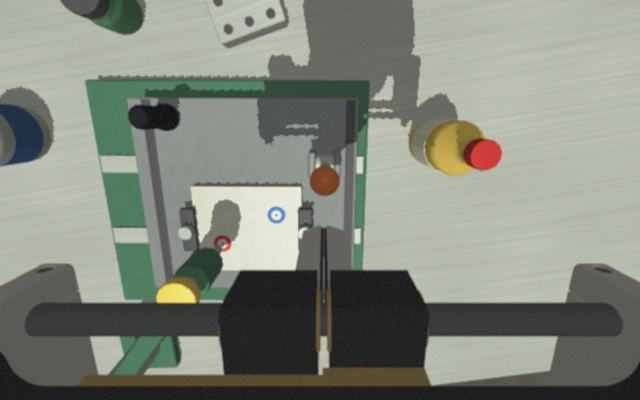

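The wrist view puts the tip at z≈208 with the TCP reading 179, so the offset is +29 mm. The ball is at (324,180), and the red ring (222,243) sits beneath the punch. Now I'll lay the lever down.

Call:
arm_command --commands '[{"grip":0,"linear":[0,0,0.018],"yaw":0},{"grip":0,"linear":[0,0,0.018],"yaw":0},{"grip":0,"linear":[0,0,0.017],"yaw":0},{"grip":0,"linear":[0.009,0,0],"yaw":0},{"grip":0,"linear":[0.0125,0,0],"yaw":0},{"grip":0,"linear":[0.0125,0,0],"yaw":0},{"grip":0,"linear":[0.0115,0,0.004],"yaw":0},{"grip":0,"linear":[0.0115,0,0.004],"yaw":0},{"grip":0,"linear":[0.0093,0,0.0085],"yaw":0},{"grip":0,"linear":[0.0093,0,0.0085],"yaw":0},{"grip":0,"linear":[0.005,0,0.006],"yaw":0},{"grip":0,"linear":[0,0,0],"yaw":0},{"grip":0,"linear":[-0.006,0,-0.003],"yaw":0},{"grip":0,"linear":[0,0,-0.023],"yaw":0},{"grip":0,"linear":[0.0315,0,0],"yaw":0},{"grip":0,"linear":[0,0,0.012],"yaw":0},{"grip":0,"linear":[0,0,0.012],"yaw":0},{"grip":0,"linear":[0,0,0.012],"yaw":0},{"grip":0,"linear":[0,0,0],"yaw":0}]'

```text
t: 9.87
position: [499.4, 77.6, 86.0]
tcp_rot: [0.079, 0.997, -0.0, -0.001]
wrist_force: [-0.2, 0.1, -0.2]
opening: 0.2
grasp_force: 0.0
```

```bash
cat > chk.py <<'E'
from h import *
o=readout.get_obs(); print(o['position'],o['wrist_force'].round(1),o['t'])
for n,roi in (('top',(270,110,430,260)),('scene',(230,180,400,330)),('wrist',(0,0,640,400))):
    f=grab(n); w=cloud(f); hsv=cv2.cvtColor(f['pixels'],cv2.COLOR_RGB2HSV)
    for nm,z,lo,hi in [('yellow',177,(22,150,120),(34,255,255)),('orange',103,(5,150,80),(18,255,255)),('red',63,(0,100,100),(4,255,255)),('blue',63,(100,100,40),(125,255,255))]:
        b=blobs(f,z,lo,hi,6,roi); m=cv2.inRange(hsv,lo,hi)>0; k=np.zeros_like(m); k[roi[1]:roi[3],roi[0]:roi[2]]=1
        if b: print(n,nm,[(int(x[0]),x[1].tolist(),x[2].tolist()) for x in b], np.nanmedian(w[m&k],0).round(1) if n!='wrist' else '')
E
python3 chk.py
```

```text
[499.3880376   77.56889323  85.99920454] [-0.2  0.1 -0.2] 9.8667
top yellow [(174, [366.7, 142.5], [649.9, -62.0])] [649.6 -62.6 176.9]
scene yellow [(169, [365.9, 190.3], [623.8, 144.0]), (105, [314.8, 247.9], [652.9, -63.4])] [600.3 178.4 104.4]
scene orange [(12, [366.7, 182.3], [576.7, 205.5])] [588.8 189.  129.1]
scene red [(14, [367.1, 180.6], [556.4, 233.3])] [588.4 191.  136.7]
wrist yellow [(1872, [492.0, 285.8], [509.1, 150.3])] 
wrist orange [(477, [326.6, 217.5], [491.8, 81.4])] 
wrist red [(924, [537.5, 348.6], [657.1, 247.8])]
```

Call:
arm_command --commands '[{"grip":0,"linear":[0,0,-0.034],"yaw":0},{"grip":0,"linear":[0,0,-0.034],"yaw":0},{"grip":0,"linear":[0,0,-0.034],"yaw":0},{"grip":0,"linear":[0,0,0],"yaw":0}]'

```text
t: 10.35
position: [502.9, 78.0, 195.4]
tcp_rot: [0.079, 0.997, 0.002, 0.004]
wrist_force: [0.8, -0.3, 0.2]
opening: 0.5
grasp_force: 0.0
```

```bash
cat >> chk.py <<'E'
m=cv2.inRange(hsv,(5,150,80),(18,255,255)); m[:,420:]=0; P=w[m>0]; P=P[abs(P[:,1]-o['position'][1])<60]; print('wrist ball top pts',np.nanpercentile(P,[5,50,97],axis=0).round(1))
E
python3 chk.py
```

```text
[502.94853629  78.03566503 195.36503183] [ 0.8 -0.3  0.2] 10.35
top yellow [(174, [366.7, 142.5], [649.9, -62.0])] [649.8 -62.4 176.9]
scene yellow [(165, [365.9, 190.3], [623.8, 144.2]), (106, [314.8, 247.9], [652.8, -63.5])] [600.5 178.6 105.5]
scene orange [(10, [367.1, 182.6], [578.1, 205.7]), (32, [313.0, 190.4], [493.0, 79.7])] [499.7  78.9 112.1]
scene red [(10, [367.2, 180.4], [556.1, 234.2])] [588.5 191.9 136.9]
wrist yellow [(1162, [438.2, 240.0], [533.9, 163.6])] 
wrist orange [(346, [324.4, 187.0], [495.4, 80.6]), (46, [452.1, 252.1], [585.2, 201.8])] 
wrist red [(529, [463.7, 265.0], [625.6, 229.9])] 
wrist blue [(1195, [48.3, 212.0], [484.1, -236.8])] 
wrist ball top pts [[486.1  72.4 106.8]
 [493.4  80.9 111.2]
 [502.3  89.8 114.3]]
```

Call:
arm_command --commands '[{"grip":0,"linear":[-0.0258,-0.008,0],"yaw":0},{"grip":0,"linear":[-0.0258,-0.008,0],"yaw":0},{"grip":0,"linear":[-0.0258,-0.008,0],"yaw":0},{"grip":0,"linear":[-0.0258,-0.008,0],"yaw":0},{"grip":0,"linear":[0,0,0],"yaw":0},{"grip":0,"linear":[0,0,0],"yaw":0}]'

```text
t: 11.0
position: [596.5, 28.8, 187.2]
tcp_rot: [0.079, 0.997, -0.001, -0.001]
wrist_force: [-0.8, -0.1, 0.3]
opening: 0.4
grasp_force: 0.0
```

```bash
python3 chk.py | grep -v scene; python3 - <<'E'
from h import *
f=grab('wrist'); cv2.imwrite('pics/w4.png',cv2.resize(f['pixels'][150:350,120:340,::-1],None,fx=3,fy=3,interpolation=cv2.INTER_CUBIC))
print(proj(f,[650,-62,63]),proj(f,[650,-62,73]),proj(f,[650,-62,177]))
E
```

```text
[596.49548607  28.81062452 187.21425241] [-0.8 -0.1  0.3] 11.0
wrist yellow [(1624, [480.0, 150.1], [563.3, 147.9]), (48, [214.5, 283.7], [636.9, -63.7])] 
wrist orange [(427, [361.4, 77.3], [495.0, 80.7]), (55, [501.2, 151.4], [581.1, 203.3])] 
wrist red [(761, [517.9, 157.1], [597.9, 243.1]), (102, [254.2, 241.6], [649.7, -59.7])] 
wrist blue [(1261, [58.2, 135.4], [498.3, -240.1]), (96, [306.6, 214.8], [626.9, 6.2])] 
wrist ball top pts [[488.   72.1 107.5]
 [495.9  79.4 111.6]
 [503.9  87.7 114.6]]
(np.float64(251.9721785798309), np.float64(242.02081499900012)) (np.float64(249.98790200826045), np.float64(245.489811575268)) (np.float64(220.1910339178179), np.float64(297.5819618683317))
```

View pics/w4.png

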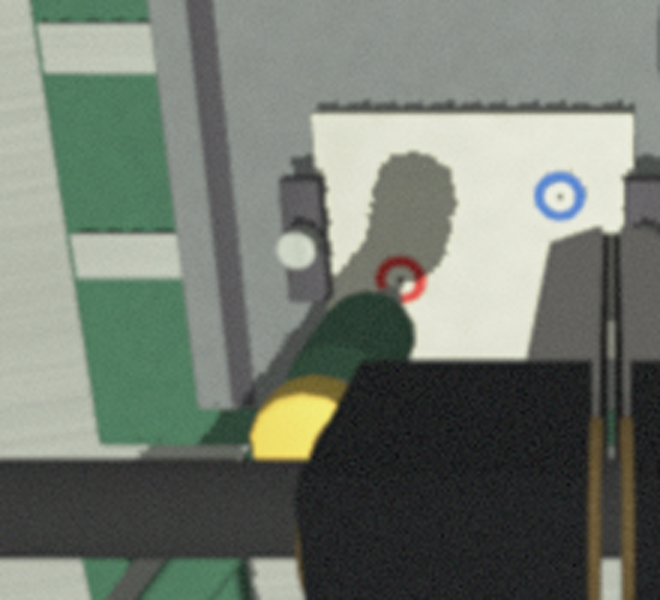

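The ring (crop 402,280) has the grey punch point hanging at about its centre, so alignment is within 1–2 mm. Next I'll move over the head and press.

Call:
arm_command --commands '[{"grip":0,"linear":[-0.0168,-0.0203,0],"yaw":0},{"grip":0,"linear":[-0.0168,-0.0203,0],"yaw":0},{"grip":0,"linear":[-0.0168,-0.0203,0],"yaw":0},{"grip":0,"linear":[-0.0168,-0.0203,0],"yaw":0},{"grip":0,"linear":[0,0,0.015],"yaw":0},{"grip":0,"linear":[0,0,0.015],"yaw":0},{"grip":0,"linear":[0,0,0.004],"yaw":0},{"grip":0,"linear":[0,0,0.004],"yaw":0},{"grip":0,"linear":[0,0,0],"yaw":0}]'

```text
t: 11.95
position: [649.8, -59.8, 150.6]
tcp_rot: [0.078, 0.997, 0.0, -0.0]
wrist_force: [0.4, 0.2, 0.0]
opening: 0.3
grasp_force: 0.0
```

Call:
arm_command --commands '[{"grip":0,"linear":[0,-0.002,0.004],"yaw":0},{"grip":0,"linear":[0,0,0.003],"yaw":0},{"grip":0,"linear":[0,0,0.003],"yaw":0},{"grip":0,"linear":[0,0,0.002],"yaw":0},{"grip":0,"linear":[0,0,0],"yaw":0}]'

```text
t: 12.37
position: [650.4, -62.2, 139.3]
tcp_rot: [0.078, 0.997, 0.0, 0.001]
wrist_force: [-0.8, 2.0, 7.5]
opening: 0.2
grasp_force: 4.1
```

Call:
arm_command --commands '[{"grip":0,"linear":[0,0,0.0015],"yaw":0},{"grip":0,"linear":[0,0,0.0015],"yaw":0},{"grip":0,"linear":[0,0,0.0005],"yaw":0},{"grip":0,"linear":[0,0,0],"yaw":0}]'

```text
t: 12.7
position: [650.8, -62.3, 138.3]
tcp_rot: [0.078, 0.997, 0.001, 0.001]
wrist_force: [-10.9, 3.3, 35.6]
opening: 0.3
grasp_force: 17.7
```

Call:
arm_command --commands '[{"grip":0,"linear":[0,0,-0.02],"yaw":0},{"grip":0,"linear":[0,0,-0.035],"yaw":0},{"grip":0.05,"linear":[0.0295,0.0193,0],"yaw":0},{"grip":0.05,"linear":[0.0295,0.0193,0],"yaw":0},{"grip":0.05,"linear":[0.0295,0.0193,0],"yaw":0},{"grip":0.05,"linear":[0.0295,0.0193,0],"yaw":0},{"grip":0.05,"linear":[0.0295,0.0193,0],"yaw":0},{"grip":0.05,"linear":[0.0295,0.0193,0],"yaw":0},{"grip":0.05,"linear":[0,0,0],"yaw":0},{"grip":0.05,"linear":[0,0,0],"yaw":0}]'

```text
t: 13.53
position: [492.3, 81.1, 190.7]
tcp_rot: [0.077, 0.997, 0.001, 0.0]
wrist_force: [0.3, 0.4, 0.2]
opening: 48.9
grasp_force: 0.0
```

```bash
python3 chk.py
```

```text
[492.34302653  81.05024061 190.74284974] [0.3 0.4 0.2] 13.5333
top yellow [(174, [366.7, 142.5], [649.9, -62.0])] [649.9 -62.5 176.6]
scene yellow [(166, [366.0, 190.4], [624.1, 144.1]), (108, [314.6, 247.9], [652.6, -63.7])] [601.  178.3 105.9]
scene orange [(12, [366.5, 182.3], [576.3, 205.2]), (28, [313.5, 190.4], [493.9, 80.8])] [499.8  79.1 112.8]
scene red [(13, [367.0, 180.5], [556.0, 233.4])] [588.6 190.2 136.8]
wrist yellow [(1209, [438.4, 246.2], [531.9, 164.5])] 
wrist orange [(340, [324.5, 194.1], [495.3, 80.6]), (42, [452.2, 258.5], [585.1, 202.4])] 
wrist red [(216, [463.7, 265.9], [619.1, 230.6])] 
wrist blue [(1185, [50.0, 217.1], [483.1, -236.7]), (71, [281.3, 297.0], [626.5, 6.1])] 
wrist ball top pts [[486.1  72.8 106.9]
 [493.1  81.  111.4]
 [502.3  89.8 114.2]]
```

Call:
arm_command --commands '[{"grip":0.05,"linear":[-0.0015,-0.0005,0.0335],"yaw":0},{"grip":0.05,"linear":[0,0,0.0335],"yaw":0},{"grip":0.05,"linear":[0,0,0.0335],"yaw":0},{"grip":0.05,"linear":[0,0,0.0325],"yaw":0},{"grip":0.05,"linear":[0,0,0],"yaw":0},{"grip":0.01,"linear":[0,0,0],"yaw":0},{"grip":0.01,"linear":[0,0,0],"yaw":0},{"grip":0.01,"linear":[0,0,0],"yaw":0},{"grip":0.01,"linear":[0,0,0],"yaw":0},{"grip":0.01,"linear":[0,0,0],"yaw":0},{"grip":0.01,"linear":[0,0,0],"yaw":0}]'

```text
t: 14.6
position: [495.6, 80.0, 58.5]
tcp_rot: [0.078, 0.997, 0.001, 0.001]
wrist_force: [1.6, 4.7, 1.8]
opening: 20.6
grasp_force: 30.0
```

Call:
arm_command --commands '[{"grip":0.01,"linear":[-0.003,0,-0.0096],"yaw":0},{"grip":0.01,"linear":[-0.0039,0,-0.0096],"yaw":0},{"grip":0.01,"linear":[-0.0055,0,-0.0092],"yaw":0},{"grip":0.01,"linear":[-0.0064,0,-0.0083],"yaw":0},{"grip":0.01,"linear":[-0.0075,0,-0.0075],"yaw":0},{"grip":0.01,"linear":[-0.0084,0,-0.0066],"yaw":0},{"grip":0.01,"linear":[-0.0092,0,-0.0055],"yaw":0},{"grip":0.01,"linear":[-0.0097,0,-0.0041],"yaw":0},{"grip":0.01,"linear":[-0.0101,0,-0.003],"yaw":0},{"grip":0.01,"linear":[-0.0105,0,-0.0018],"yaw":0},{"grip":0.01,"linear":[-0.006,0,0],"yaw":0},{"grip":0.01,"linear":[0,0,0],"yaw":0}]'

```text
t: 15.6
position: [575.6, 67.0, 123.8]
tcp_rot: [0.078, 0.997, 0.001, 0.001]
wrist_force: [0.9, 4.7, 9.0]
opening: 18.3
grasp_force: 29.2
```

Call:
arm_command --commands '[{"grip":0.05,"linear":[0,0,0],"yaw":0},{"grip":0.05,"linear":[0,0,0],"yaw":0},{"grip":0.05,"linear":[0,0,0],"yaw":0},{"grip":0.05,"linear":[0,0,0],"yaw":0},{"grip":0.05,"linear":[0,0,-0.03],"yaw":0},{"grip":0.05,"linear":[0,0,-0.03],"yaw":0},{"grip":0.05,"linear":[0.0089,-0.033,0],"yaw":0},{"grip":0.05,"linear":[0.0089,-0.033,0],"yaw":0},{"grip":0.05,"linear":[0.0089,-0.033,0],"yaw":0},{"grip":0.05,"linear":[0.0089,-0.033,0],"yaw":0},{"grip":0.05,"linear":[0.0089,-0.033,0],"yaw":0},{"grip":0.05,"linear":[0,0,0],"yaw":0},{"grip":0.05,"linear":[0,0,0],"yaw":0}]'

```text
t: 16.68
position: [503.3, -91.3, 182.8]
tcp_rot: [0.08, 0.997, 0.0, 0.0]
wrist_force: [0.6, 0.6, 0.3]
opening: 50.0
grasp_force: 0.0
```

```bash
python3 chk.py; python3 - <<'E'
from h import *
f=grab('wrist'); w=cloud(f); p=readout.get_obs()['position']
m=(w[...,2]>103)&(w[...,2]<111)&(abs(w[...,0]-p[0])<40)&(abs(w[...,1]-p[1])<40)
P=w[m]; print('knob',P.min(0),P.max(0),cv2.minEnclosingCircle(P[:,:2].astype(np.float32)))
f=grab('top'); print(blobs(f,168,(5,150,80),(18,255,255),10,(270,110,430,260)))
E
```

```text
[503.27759101 -91.34955423 182.76433642] [0.6 0.6 0.3] 16.6833
top yellow [(175, [366.7, 142.5], [649.9, -62.1])] [649.8 -62.5 177.1]
top orange [(82, [302.8, 183.5], [573.4, 68.0])] [563.1  67.  175.1]
top blue [(32, [331.1, 163.5], [626.2, 3.6])] [625.5   3.7  63. ]
scene yellow [(167, [365.9, 190.4], [623.9, 143.8]), (106, [314.8, 247.8], [652.7, -63.4])] [600.2 178.5 105.2]
scene orange [(9, [366.9, 182.6], [577.6, 205.4]), (35, [328.5, 195.8], [535.2, 97.8])] [569.5  66.2 171.6]
scene red [(12, [367.2, 180.5], [556.3, 233.9])] [589.6 190.5 140.2]
wrist yellow [(1835, [602.7, 219.9], [536.2, 113.5]), (14, [532.8, 207.5], [518.6, 62.8]), (7, [636.6, 222.1], [541.8, 138.2]), (8, [379.5, 360.4], [634.1, -61.6]), (45, [393.4, 364.3], [639.8, -50.6]), (30, [368.6, 367.4], [639.7, -71.5]), (24, [388.8, 373.9], [649.0, -55.3])] 
wrist orange [(30, [633.3, 230.1], [588.0, 210.5]), (617, [532.6, 258.5], [603.7, 111.9])] 
wrist red [(35, [635.6, 241.4], [624.2, 254.4]), (73, [365.5, 297.2], [648.0, -59.9])] 
wrist blue [(670, [174.1, 188.1], [481.4, -250.4]), (61, [416.4, 272.7], [624.9, 3.3])] 
wrist ball top pts [nan nan nan]
knob [495.62615365 -98.87086041 103.06989836] [516.72204839 -77.99713763 109.0215855 ] ((506.2537841796875, -88.5389633178711), 10.834456443786621)
[(np.int32(82), array([302.8, 183.5]), array([564.7,  67.6]))]
  return np.nanmean(a, axis, out=out, keepdims=keepdims)
```

Call:
arm_command --commands '[{"grip":0.05,"linear":[-0.0025,0.0032,0.03],"yaw":0},{"grip":0.05,"linear":[0,0,0.033],"yaw":0},{"grip":0.05,"linear":[0,0,0.033],"yaw":0},{"grip":0.05,"linear":[0,0,0.031],"yaw":0},{"grip":0.05,"linear":[0,0,0],"yaw":0},{"grip":0.01,"linear":[0,0,0],"yaw":0},{"grip":0.01,"linear":[0,0,0],"yaw":0},{"grip":0.01,"linear":[0,0,0],"yaw":0},{"grip":0.01,"linear":[0,0,0],"yaw":0},{"grip":0.01,"linear":[0,0,0],"yaw":0},{"grip":0.01,"linear":[0,0,0],"yaw":0}]'

```text
t: 17.85
position: [508.0, -87.3, 56.8]
tcp_rot: [0.078, 0.997, 0.0, 0.001]
wrist_force: [-0.5, -2.0, 11.6]
opening: 21.1
grasp_force: 30.0
```

Call:
arm_command --commands '[{"grip":0.01,"linear":[-0.0042,-0.0077,0],"yaw":0},{"grip":0.01,"linear":[-0.0042,-0.0077,0],"yaw":0},{"grip":0.01,"linear":[-0.0042,-0.0077,0],"yaw":0},{"grip":0.01,"linear":[-0.0042,-0.0077,0],"yaw":0},{"grip":0.01,"linear":[-0.0042,-0.0077,0],"yaw":0},{"grip":0.01,"linear":[-0.0042,-0.0077,0],"yaw":0},{"grip":0.01,"linear":[-0.0042,-0.0077,0],"yaw":0},{"grip":0.01,"linear":[-0.0042,-0.0077,0],"yaw":0},{"grip":0.01,"linear":[0,0,0],"yaw":0},{"grip":0.01,"linear":[0,0,0],"yaw":0}]'

```text
t: 18.68
position: [531.8, -154.3, 56.9]
tcp_rot: [0.079, 0.997, -0.0, 0.001]
wrist_force: [0.5, -5.0, 8.6]
opening: 20.9
grasp_force: 30.0
```

```bash
python3 chk.py 2>&1 | grep top; python3 - <<'E'
from h import *
f=grab('top'); print(blobs(f,168,(5,150,80),(18,255,255),10,(270,110,430,260)),blobs(f,63,(0,60,80),(8,255,255),4,(340,110,430,200)),blobs(f,63,(172,60,80),(180,255,255),4,(340,110,430,200)))
E
```

```text
top yellow [(176, [366.8, 142.6], [649.7, -62.2])] [649.4 -62.4 177.1]
top orange [(83, [334.6, 172.2], [599.5, -1.9])] [587.8   2.7 175. ]
top red [(33, [387.8, 143.8], [675.0, -128.5])] [ 674.6 -128.7   63.8]
top blue [(17, [357.5, 155.4], [646.3, -57.7])] [644.2 -56.6  65. ]
wrist ball top pts [nan nan nan]
[(np.int32(83), array([334.6, 172.3]), array([588.8,   2.7]))] [(np.int32(45), array([387.5, 143.9]), array([ 674.8, -127.9]))] []
```

Call:
arm_command --commands '[{"grip":0.01,"linear":[0.0006,-0.0006,0],"yaw":0},{"grip":0.05,"linear":[0,0,0],"yaw":0},{"grip":0.05,"linear":[0,0,0],"yaw":0},{"grip":0.05,"linear":[0,0,0],"yaw":0},{"grip":0.05,"linear":[0,0,0],"yaw":0},{"grip":0.05,"linear":[0,0,-0.02],"yaw":0},{"grip":0.05,"linear":[0,0,-0.035],"yaw":0},{"grip":0.0,"linear":[0,0,-0.037],"yaw":0},{"grip":0.0,"linear":[0,0,-0.037],"yaw":0},{"grip":0.0,"linear":[-0.01,0.0273,0],"yaw":0},{"grip":0.0,"linear":[-0.01,0.0273,0],"yaw":0},{"grip":0.0,"linear":[-0.01,0.0273,0],"yaw":0},{"grip":0.0,"linear":[-0.01,0.0273,0],"yaw":0},{"grip":0.0,"linear":[-0.01,0.0273,0],"yaw":0},{"grip":0.0,"linear":[-0.01,0.0273,0],"yaw":0},{"grip":0.0,"linear":[0,0,0],"yaw":0},{"grip":0.0,"linear":[0,0,0],"yaw":0}]'

```text
t: 20.3
position: [614.8, 0.4, 183.8]
tcp_rot: [0.077, 0.997, -0.0, -0.001]
wrist_force: [-0.3, -0.6, 0.4]
opening: 0.5
grasp_force: 0.0
```

```bash
python3 chk.py 2>&1 | grep -v scene; python3 - <<'E'
from h import *
f=grab('top'); print(blobs(f,168,(5,150,80),(18,255,255),10,(270,110,430,260)),blobs(f,63,(0,60,80),(8,255,255),4,(340,110,430,200)))
f=grab('wrist'); print(blobs(f,168,(5,150,80),(18,255,255),10))
E
```

```text
[6.14813712e+02 4.32052153e-01 1.83847454e+02] [-0.3 -0.6  0.4] 20.3
wrist yellow [(1990, [514.8, 126.7], [569.1, 138.0]), (11, [461.2, 132.3], [567.1, 101.7]), (83, [257.7, 258.5], [637.9, -56.3])] 
wrist orange [(44, [539.2, 126.4], [581.6, 204.0]), (561, [325.7, 181.6], [602.0, 2.5])] 
wrist red [(898, [560.1, 128.7], [592.8, 252.3]), (119, [225.9, 252.2], [675.0, -126.1])] 
wrist blue [(1216, [76.8, 116.2], [501.6, -242.7]), (72, [278.8, 222.7], [648.9, -58.3])] 
wrist ball top pts [[579.5  -3.4 172. ]
 [586.8   4.4 175.8]
 [595.7  12.7 178.6]]
[] []
[(np.int32(46), array([540., 125.]), array([572. , 160.8])), (np.int32(565), array([326.1, 181.3]), array([588.5,   4.2]))]
```

Call:
arm_command --commands '[{"grip":0,"linear":[0,0,0.02],"yaw":0},{"grip":0,"linear":[0,0,0.02],"yaw":0},{"grip":0,"linear":[0,0,0.018],"yaw":0},{"grip":0,"linear":[0.0107,0,0],"yaw":0},{"grip":0,"linear":[0.0108,0,0],"yaw":0},{"grip":0,"linear":[0.0115,0,0.004],"yaw":0},{"grip":0,"linear":[0.0115,0,0.004],"yaw":0},{"grip":0,"linear":[0.0093,0,0.0085],"yaw":0},{"grip":0,"linear":[0.0093,0,0.0085],"yaw":0},{"grip":0,"linear":[0.005,0,0.006],"yaw":0},{"grip":0,"linear":[0,0,0],"yaw":0},{"grip":0,"linear":[-0.006,0,-0.003],"yaw":0},{"grip":0,"linear":[0,0,-0.023],"yaw":0},{"grip":0,"linear":[0.0315,0,0],"yaw":0},{"grip":0,"linear":[0,0,0.012],"yaw":0},{"grip":0,"linear":[0,0,0.012],"yaw":0},{"grip":0,"linear":[0,0,0.012],"yaw":0},{"grip":0,"linear":[0,0,0],"yaw":0}]'

```text
t: 22.05
position: [522.8, 13.4, 83.9]
tcp_rot: [0.078, 0.997, -0.0, -0.0]
wrist_force: [1.0, 1.7, 3.3]
opening: 0.6
grasp_force: 1.5
```

Call:
arm_command --commands '[{"grip":0,"linear":[0,0,-0.034],"yaw":0},{"grip":0,"linear":[0,0,-0.034],"yaw":0},{"grip":0,"linear":[0,0,-0.034],"yaw":0},{"grip":0,"linear":[-0.0258,0.008,0],"yaw":0},{"grip":0,"linear":[-0.0258,0.008,0],"yaw":0},{"grip":0,"linear":[-0.0258,0.008,0],"yaw":0},{"grip":0,"linear":[0,0,0],"yaw":0},{"grip":0,"linear":[0,0,0],"yaw":0}]'

```text
t: 22.72
position: [603.6, 24.6, 186.2]
tcp_rot: [0.079, 0.997, -0.001, -0.001]
wrist_force: [-0.1, 0.4, 0.1]
opening: 0.4
grasp_force: 0.0
```

```bash
python3 chk.py 2>&1 | grep -v scene; python3 - <<'E'
from h import *
f=grab('wrist'); cv2.imwrite('pics/w5.png',cv2.resize(f['pixels'][150:350,120:340,::-1],None,fx=3,fy=3,interpolation=cv2.INTER_CUBIC))
E
```

```text
[603.60022925  24.59611251 186.19506905] [-0.1  0.4  0.1] 22.7167
wrist yellow [(1730, [486.2, 142.7], [565.2, 146.0]), (50, [222.0, 274.1], [635.6, -61.1])] 
wrist orange [(412, [298.9, 108.0], [518.9, 15.2]), (50, [508.2, 143.7], [581.3, 203.5])] 
wrist red [(815, [525.3, 148.1], [595.9, 244.3]), (118, [207.3, 264.2], [675.3, -126.1])] 
wrist blue [(1259, [60.3, 129.7], [499.6, -240.6]), (78, [258.8, 235.7], [649.5, -58.4])] 
wrist ball top pts [[511.2   7.5 106.6]
 [519.3  15.9 110.3]
 [527.7  24.3 113.1]]
```

View pics/w5.png

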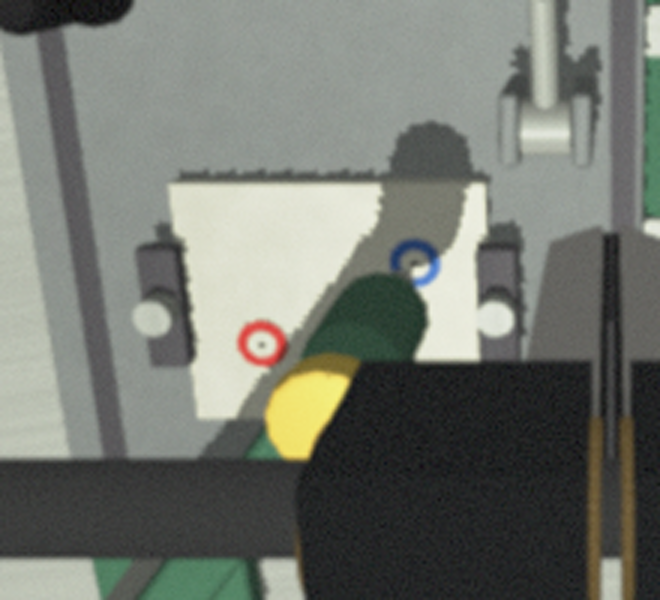

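The lever is down, with its ball top at z≈113, and the blue ring (crop 415,263) has the punch point over it. Now I'll press.

Call:
arm_command --commands '[{"grip":0,"linear":[-0.0149,-0.0198,0],"yaw":0},{"grip":0,"linear":[-0.0149,-0.0198,0],"yaw":0},{"grip":0,"linear":[-0.0149,-0.0198,0],"yaw":0},{"grip":0,"linear":[-0.0149,-0.0198,0],"yaw":0},{"grip":0,"linear":[0,0,0.015],"yaw":0},{"grip":0,"linear":[0,0,0.015],"yaw":0},{"grip":0,"linear":[0,0,0.005],"yaw":0},{"grip":0,"linear":[0,0,0],"yaw":0}]'

```text
t: 23.58
position: [647.9, -62.3, 151.5]
tcp_rot: [0.078, 0.997, -0.0, -0.001]
wrist_force: [-1.4, -0.9, 0.1]
opening: 0.5
grasp_force: 0.0
```

Call:
arm_command --commands '[{"grip":0,"linear":[-0.002,0,0.004],"yaw":0},{"grip":0,"linear":[0,0,0.004],"yaw":0},{"grip":0,"linear":[0,0,0.003],"yaw":0},{"grip":0,"linear":[0,0,0.002],"yaw":0},{"grip":0,"linear":[0,0,0.0015],"yaw":0},{"grip":0,"linear":[0,0,0],"yaw":0},{"grip":0,"linear":[0,0,0],"yaw":0}]'

```text
t: 24.17
position: [651.7, -62.6, 138.9]
tcp_rot: [0.078, 0.997, 0.0, 0.001]
wrist_force: [0.1, 1.0, 8.5]
opening: 0.6
grasp_force: 4.2
```

Call:
arm_command --commands '[{"grip":0,"linear":[0,0,0.0012],"yaw":0},{"grip":0,"linear":[0,0,0.001],"yaw":0},{"grip":0,"linear":[0,0,0],"yaw":0},{"grip":0,"linear":[0,0,0],"yaw":0}]'

```text
t: 24.5
position: [651.9, -62.7, 138.3]
tcp_rot: [0.078, 0.997, 0.001, 0.001]
wrist_force: [-8.8, 2.5, 27.7]
opening: 0.4
grasp_force: 14.4
```

The punch is bottomed at 28 N. I'll lift clear and check.

Call:
arm_command --commands '[{"grip":0,"linear":[0,0,-0.02],"yaw":0},{"grip":0,"linear":[0,0,-0.035],"yaw":0},{"grip":0,"linear":[0,0,-0.035],"yaw":0},{"grip":0,"linear":[0,0.03,0],"yaw":0},{"grip":0,"linear":[0,0.03,0],"yaw":0},{"grip":0,"linear":[0,0.03,0],"yaw":0},{"grip":0,"linear":[0,0,0],"yaw":0},{"grip":0,"linear":[0,0,0],"yaw":0},{"grip":0,"linear":[0,0,0],"yaw":0}]'

```text
t: 25.25
position: [664.9, 25.7, 225.9]
tcp_rot: [0.078, 0.997, -0.0, 0.0]
wrist_force: [0.2, -0.8, 0.1]
opening: 0.5
grasp_force: 0.0
```

```bash
python3 chk.py 2>&1
```

```text
[664.94520946  25.72722457 225.87469531] [ 0.2 -0.8  0.1] 25.25
scene yellow [(79, [369.3, 191.8], [633.0, 146.9]), (120, [314.6, 247.4], [651.6, -62.7])] [642.8 -54.5 174.9]
scene orange [(41, [301.8, 210.1], [518.6, 14.3])] [520.9  12.9 109. ]
scene red [(6, [368.3, 180.5], [558.6, 236.3]), (6, [300.7, 289.7], [670.3, -130.8])] [ 666.7 -124.8   65.7]
wrist yellow [(1481, [464.8, 83.0], [585.0, 150.7]), (64, [230.7, 191.7], [642.0, -52.0])] 
wrist orange [(382, [289.9, 43.5], [519.0, 15.1]), (58, [482.4, 76.4], [579.3, 201.2])] 
wrist red [(702, [497.9, 74.6], [578.6, 238.4]), (55, [201.7, 204.6], [674.4, -131.2])] 
wrist blue [(1098, [67.7, 80.9], [508.5, -243.9]), (54, [255.6, 175.5], [648.7, -56.3])] 
wrist ball top pts [[512.5   7.2 105.4]
 [520.8  15.5 110.1]
 [528.1  24.3 113.3]]
```

The ball is still down, the punch is up, the table hasn't moved, and the robot is clear of everything.

```bash
python3 -c "
from workcell import sign_off
print(sign_off())"
```

```text
the job is handed in; nothing more can be done
None
```

The job is handed in at about 25 s of the 72 s. Both rings were punched with the table locked, it is left locked on blue with the punch up, and no verdict came back.

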